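Clamp a handle blank in the cam fixture

TASK

Without picking anything up, first push the dark wooden handle blank along the fixture's board with a fingertip until its end rests against the black steel end stop. Then push the red lever with one finger, clockwise seen from above, all the way round to its stop peg so that the black cam clamps the blank, and move clear. Leave the cup, glue jar, hammer and pliers where they are.

Things in the scene. Friction and masses are not known exactly. Their poses are not given: they have to be found in the camera images.
- fixture: Plywood clamping board screwed to the table, yawed up to 0.3 rad. Origin on the table top; +x points from the robot's side to the end stop, +y to the sprung jaw, z up. In this frame (mm): board x -150 to 130, y -130 to 70, top z 18. Sprung aluminium jaw, rubber face at y 30, x -50 to 70, top z 45, and a wooden rail behind it, top z 50. The blank lies between jaw and cam.
- end_stop (a point): Middle of the black steel end stop's face, at fixture x 75, y 7, z 31 mm. The face looks to the fixture's -x, is 75 mm wide and its top is at z 44 mm. Fixed to the board.
- stop_peg (a point): Top of the upright steel peg, 10 mm thick, that stops the lever's arm: fixture x -45, y -89, z 68 mm. Fixed to the board.
- blank: Loose dark wood block 130 (x) x 40 (y) x 28 mm (z), 0.08 to 0.16 kg, flat on the board. Origin: centre of its underside. Long axis within 2 degrees of the fixture's x. Its +x end starts 28 to 52 mm short of the stop; home, its origin is at fixture x 10 mm (y 0 to 13). It slides with about 1 N; its near (-x) end is free to push on.
- cam_lever (a joint): Lever angle (rad): 0 open, growing clockwise seen from above; 1.85 is against the stop peg, clamped. Starts at 0 to 0.3. In the fixture frame the arm points along angle (-0.35 - value) from +x towards +y. It stays where left. From about 1.1 its cam (black disc under the arm, 56 mm across, centre 14 mm off the pivot, z 20 to 52 mm) presses the blank; 3 to 8 N at the arm's outer end turns it.
- lever_pivot (a point): Point on the lever's vertical pivot axis at the mid-height of the arm (fixture frame x 0, y -49, z 59 mm). Fixed to the board.
- lever_knob (a point): Centre of the red ball, 28 mm across, at the lever's end, 115 mm from the pivot, z 59 mm. The red arm between is a bar 16 mm wide and 14 mm high (z 52 to 66), free at both sides and with free space of 34 mm beneath it over the board.
- jaw (a joint): Travel (m) of the sprung jaw along the fixture's +y, 0 = relaxed, 0.006 at most; the blank pushes it back about 3 mm (some 15 N) when it is properly clamped.
- cup: White plastic cup, 70 mm across, 85 mm tall, empty and light, standing on the table to the fixture's +y side. Origin: centre of the underside. Must stay.
- jar: Yellow glue jar with a blue cap, 60 mm across, 75 mm tall, on the table to the fixture's +y side. Origin: centre of the underside. Must stay.
- mallet: Hammer 220 mm long, with a wooden handle, lying on the table beyond the end stop, across the fixture's x. Must stay.
- pliers: Pliers with red handles, 130 mm long, 14 mm high, lying on the table at the fixture's -y side. Must stay.
There are look-alikes about, which are no part of the job. Several things have the shape of the blank; the one meant has the colours described above.

How it is judged:
By the outcome, as a careful person would: the job done as asked, in the order asked, and still so for the second after the job is handed in, with the robot touching nothing.
It also fails if it takes over 64 s, if anything falls off the work surface, if the arm or the gripper's body presses on something with over 40 N, if the wrist force passes 120 N, or if a joint passes its speed limit or range.

ROBOT

A 7-joint arm with a two-finger parallel gripper is mounted at the origin on the work surface. World frame = base frame: x ahead of the robot, y to its left, z up, the work surface at z = 0. Lengths are in m, angles in rad, forces in N, time in s.
With the tool pointing down it reaches from about 0.425 to 0.925 m from the base axis. Payload 6.8 kg.
Tool frame: the origin (TCP) lies midway between the tips of the shut fingers; the grasp point (between the pads) lies r.grip_point_offset behind it (r.grip_point_offset is the distance from the TCP to the grasp point, in m); z points along the fingers, y is the direction in which the jaws open and shut (so a half turn about z gives the same grasp; the last joint's range is limited). The gripper opens to 85 mm and grips with 20 to 120 N. Pads are 22 mm wide; open, the fingers measure 114 mm over their backs; the gripper's body (76 mm by 85 mm) begins 54 mm behind the grasp point. The pads swing forward as they close: fully open they stand 13 mm farther back than shut.
Start: joints at [-1.397, 0.477, 0.022, 1.555, -0.011, 1.109, -0.083], TCP at [0.188, 0.648, 0.211] pointing down, gripper open.
Joint ranges: [-2.96, 2.96], [-0.34, 2.1], [-1.41, 1.46], [0.24, 2.44], [-1.37, 4.51], [0.17, 1.92], [-2.96, 2.96]. Speed limits (rad/s): [2.39, 2.39, 3.14, 3.14, 3.14, 3.14, 3.14].

INTERFACE

Orientations are given as a rotation vector (axis times angle).
In Python, from bench import r gives the robot as it stands. The module is installed in compiled form; this text tells all that it offers.
- The arm moves only by the tool play_rows, never from a script. Its argument "deltas" is a list of rows, each a list of 3 entries, a list of its own where there are three numbers: the finger opening in mm, from 0 to 85.4, then the shift along the tool's x, y, z in mm, then the turn, a rotation vector about the tool's x, y, z in rad. A call has 1 to 8 rows; each row is the pose to reach, as a shift and turn from the pose measured when the call began, along the tool's axes at that moment; what a row does not reach only later rows make up. A row lasts 1/8 s, in which the tool goes at most 62.5 mm and 10.7 degrees, less where a joint would pass 70% of its speed; a pose out of reach is approached as far as the arm can. A call with a gripper value outside its range is refused whole. The fingers move at their own pace and stop on an object; "squeeze" is the grip in N (left out, the last holds). Time passes only in rows, so rows that repeat a pose let the fingers close. It gives the time, the measured TCP pose, the force and the opening at its end, in the units of the state.
- r.get_obs(): the state, without advancing time (a new reading comes with each control period).
- r.grab_frame(name): name is "side" or "top"; returns (picture, depth): 480x640x3 uint8, red, green, blue; 480x640 float32, m along the optical axis (not along the pixel's ray), 0 where there is no reading.
- r.camera_model(name): a dict with "mtx" (3x3 intrinsics, pixels), "D" ([k1, k2, p1, p2, k3] as OpenCV has them; the pictures are not rectified), "rvec" (rotation vector, rad) and "tvec" (3), from world to camera coordinates, as OpenCV has them. Camera axes: x right, y down, z forward; pixel columns grow to the right and rows downward; lengths in m; the calibration is good to about 2 mm. A picture is of the moment at which its call begins. camera_model takes no time and is no camera call.
- r.hand_in(): hands the job in, once; it reports no verdict.
The state is a dict: "clock": time; "joints": joint angles; "qvel": joint speeds; "tau": joint torques, N m; "tcp_pos": TCP position; "orientation": TCP orientation; "contact_force": force on the tool from outside, world axes, zero at the start; "moment": the same for the moment, N m; "grip_width": finger opening in m.
Only numpy, scipy, OpenCV 4.12 (cv2) and the standard library are available. Lean on these libraries where they do the work, as an engineer would, in place of code of your own. Each camera call takes 0.05 s, during which the arm holds its last target. There are 200 camera calls.

## Working session

There is one attempt and no reset: what is moved stays moved. The work goes in short steps, Python scripts to look and compute and a tool call to move; the robot and the scene stay as the last step left them, time stands still between calls to the robot, and variables do not carry over. Pictures are saved under pics/ and viewed, about 8 in all and at most 12, crops included, and the job is handed in when it is done.

Besides the shell and the picture viewer there is one more tool, called after "Call:" as a command line: name --argument value ..., lists and objects as JSON in quotes. play_rows: Moves the arm, as the interface text tells. Its arguments: {"type":"object","properties":{"deltas":{"type":"array"},"squeeze":{"type":"number"}},"required":["deltas"]}

```bash
mkdir -p pics; cat > h.py <<'E'
import numpy as np,cv2
from bench import r
from scipy.spatial.transform import Rotation as R
def cam(n):
    m=r.camera_model(n); K=np.array(m['mtx'],float);D=np.array(m['D'],float)
    Rm=R.from_rotvec(np.array(m['rvec']).ravel()).as_matrix();t=np.array(m['tvec']).ravel()
    return K,D,Rm,t
def ray(n,px,z):
    K,D,Rm,t=cam(n); u=cv2.undistortPoints(np.array(px,float).reshape(-1,1,2),K,D).reshape(-1,2)
    d=np.c_[u,np.ones(len(u))]@Rm; c=-Rm.T@t
    return c+d*((z-c[2])/d[:,2])[:,None]
def proj(n,P):
    K,D,Rm,t=cam(n); return cv2.projectPoints(np.array(P,float).reshape(-1,1,3),cv2.Rodrigues(Rm)[0],t,K,D)[0].reshape(-1,2)
def snap(n,f):
    im,d=r.grab_frame(n); cv2.imwrite(f'pics/{f}.png',im[...,::-1]); np.savez(f'{f}.npz',im=im,d=d); return im,d
E
python3 - <<'E'
from h import *
for n in('top','side'):
    snap(n,n+'0'); K,D,Rm,t=cam(n); print(n,-Rm.T@t,Rm[2],K[0,0])
o=r.get_obs(); print(o['tcp_pos'],o['orientation'],o['clock'],r.grip_point_offset)
print(R.from_rotvec(o['orientation']).as_matrix().round(3))
E
```

```text
top [0.45375946 0.06416196 1.06657787] [ 0.10598901  0.01504686 -0.99425345] 454.9946334808706
side [ 7.43336983e-05 -7.13381482e-01  7.20968623e-01] [ 0.48444781  0.67374902 -0.55800768] 433.3799748276448
[0.18759063 0.64781607 0.2099063 ] [-4.41181298e-01 -3.11037906e+00  2.63539726e-03] 0.1 0.0187
[[-0.961  0.278 -0.   ]
 [ 0.278  0.961 -0.002]
 [-0.    -0.002 -1.   ]]
```

View pics/top0.png

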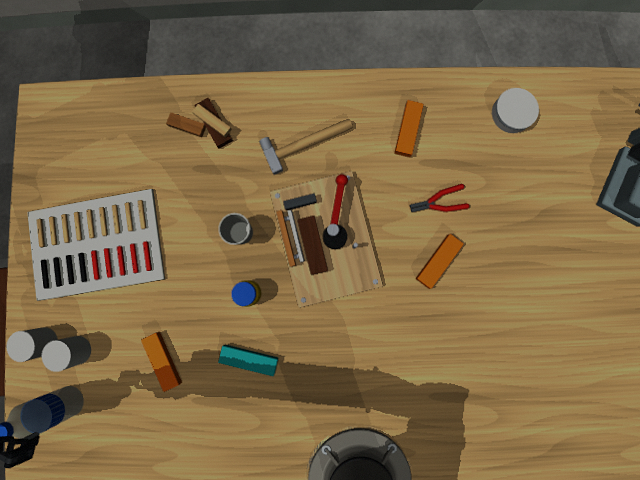

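View pics/side0.png

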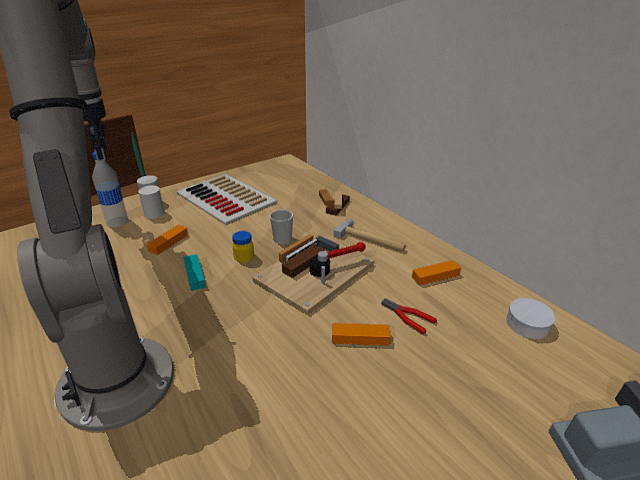

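```bash
cat >> h.py <<'E'
def fit(A,B):  # 2D rigid A->B
    a=A.mean(0);b=B.mean(0);A0=A-a;B0=B-b
    th=np.arctan2((A0[:,0]*B0[:,1]-A0[:,1]*B0[:,0]).sum(),(A0*B0).sum()); c,s=np.cos(th),np.sin(th);M=np.array([[c,-s],[s,c]])
    return th,b-M@a,A@M.T+b-M@a-B
E
python3 - <<'E'
from h import *
im=np.load('top0.npz')['im']
A=np.array([[130,70],[130,-130],[-150,-130],[-150,70]])/1e3
B=ray('top',[[272,192],[353,173],[383,285],[300,306]],.018)[:,:2]
th,t,res=fit(A,B);print(th,t,(res*1e3).round(1))
hsv=cv2.cvtColor(im,cv2.COLOR_RGB2HSV)[160:320,250:400]
red=((hsv[...,0]<6)|(hsv[...,0]>174))&(hsv[...,1]>190)&(hsv[...,2]>90)
ys,xs=np.nonzero(red);print('red',len(xs),xs.min()+250,xs.max()+250,ys.min()+160,ys.max()+160)
c=cv2.resize(im[160:320,250:400],None,fx=5,fy=5,interpolation=cv2.INTER_CUBIC)[:,:,::-1].copy()
c=cv2.resize(c,(750,800))[0:800]; cv2.imwrite('pics/crop.png',cv2.resize(c,(562,600)))
print(proj('top',np.r_[t,.018]))
E
```

```text
0.22287620340346795 [0.55358916 0.09288521] [[ 2.4  2.4]
 [ 6.1 -1.4]
 [-3.9 -2.5]
 [-4.7  1.5]]
red 334 331 345 174 223
[[313.24014089 237.22742809]]
```

View pics/crop.png

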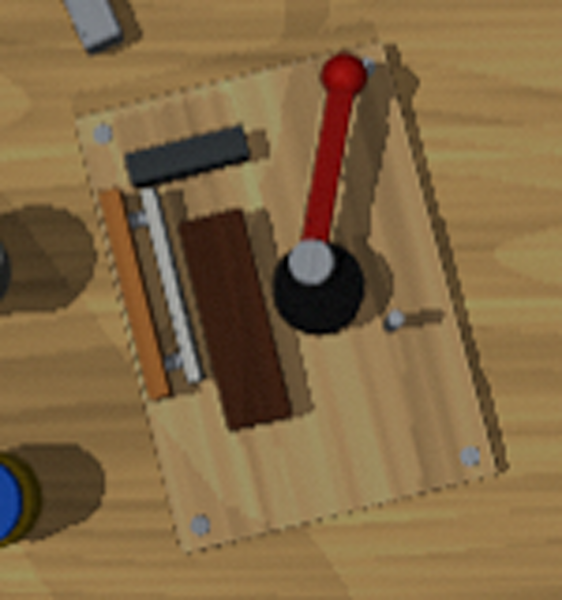

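```bash
cat > fx.py <<'E'
from h import *
def cp(l): return np.array(l,float)/3.747+[250,160]
A=np.array([[130,70],[130,-130],[-150,-130],[-150,70],[-45,-89],[0,-49],[75,44.5],[75,-30.5]])/1e3
B=np.r_[ray('top',cp([[77,120],[385,42],[495,473],[185,552]]),.018),ray('top',cp([[396,320]]),.068),ray('top',cp([[311,262]]),.072),ray('top',cp([[137,187],[248,158]]),.044)][:,:2]
th,t,res=fit(A,B)
c,s=np.cos(th),np.sin(th);M=np.array([[c,-s],[s,c]])
W=lambda p:np.array(p)/1e3@M.T+t
F=lambda P:(np.array(P)[...,:2]-t)@M*1e3
E
python3 - <<'E'
from fx import *
print(th,t,(res*1e3).round(1))
print('blank',F(ray('top',cp([[180,225],[240,208],[292,413],[235,432]]),.046)).round(1))
k=F(ray('top',cp([[343,75]]),.059))[0]; print('knob',k, 'ang',-.35-np.arctan2(k[1]+49,k[0]))
for p in [(-72,5),(-100,5),(-110,5),(10,5),(110,-89)]: print(p,W(p))
E
```

```text
0.2242980233899741 [0.55263543 0.09477558] [[ 1.3  1. ]
 [ 1.   0.2]
 [-1.9 -2.9]
 [-2.7  1.7]
 [ 0.  -0.6]
 [-0.  -0.6]
 [ 0.9  3.2]
 [ 1.4 -2.1]]
blank [[ 44.1  21.7]
 [ 45.2 -16. ]
 [-82.2 -16.1]
 [-84.9  19.7]]
knob [106.48991045 -95.6110592 ] ang 0.06258165053140774
(-72, 5) [0.48132688 0.08363595]
(-100, 5) [0.45402827 0.07740813]
(-110, 5) [0.44427876 0.07518391]
(10, 5) [0.56127282 0.10187456]
(110, -89) [0.67967554 0.03247141]
```

```bash
cat >> fx.py <<'E'
def plan(*pts,yaw=0):
    o=r.get_obs(); T=R.from_rotvec(o['orientation']); p=np.array(o['tcp_pos'])
    # tool z down, tool y along fixture +y -> tool x along fixture -x
    G=np.array([[-c,-s,0],[-s,c,0],[0,0,-1]]); 
    q=(T.inv()*R.from_euler('z',yaw)*R.from_matrix(G)).as_rotvec()
    print('at',F(p).round(1),p[2].round(4),'f',(M.T@np.array(o['contact_force'])[:2]).round(1),'t',o['clock'],'turn',q.round(3))
    for a in pts: print(a,(T.inv().apply(np.r_[W(a[:2]),a[2]/1e3]-p)*1e3).round(0))
E
python3 -c "
from fx import *
plan((-115,3,150),(-115,3,32))"
```

```text
at [-232.9  620.4] 0.2099 f [-0.9 -0.5] t 0.1 turn [-0.002 -0.    -0.506]
(-115, 3, 150) [-402. -483.   61.]
(-115, 3, 32) [-402. -483.  179.]
```

Call:
play_rows --deltas '[[0,[-50,-60,0],[0,0,-0.1]],[0,[-100,-120,0],[0,0,-0.2]],[0,[-140,-170,0],[0,0,-0.3]],[0,[-180,-215,0],[0,0,-0.4]],[0,[-220,-260,10],[0,0,-0.5]],[0,[-260,-310,20],[0,0,-0.506]],[0,[-300,-360,30],[0,0,-0.506]],[0,[-335,-400,40],[0,0,-0.506]]]' --squeeze 30

```text
clock: 1.1
tcp_pos: [0.3883, 0.1911, 0.1748]
orientation: [0.352, -3.122, 0.002]
contact_force: [0.4, -0.9, 0.8]
grip_width: 0.0
```

```bash
python3 -c "
from fx import *
plan((-115,3,150),(-115,3,32));print(r.get_obs()['grip_width'],r.get_obs()['joints'])"
```

```text
at [-138.8  130.5] 0.1748 f [ 0.2 -1. ] t 1.1 turn [-0.001 -0.    -0.   ]
(-115, 3, 150) [ -24. -127.   25.]
(-115, 3, 32) [ -24. -127.  143.]
4.4084764508922816e-05 [-0.74960242  0.11654503  0.15913365  2.15335416 -0.02269399  0.87392204
  1.21812755]
```

Call:
play_rows --deltas '[[0,[-15,-60,10],[0,0,0]],[0,[-24,-110,25],[0,0,0]],[0,[-24,-127,45],[0,0,0]],[0,[-24,-127,75],[0,0,0]],[0,[-24,-127,105],[0,0,0]],[0,[-24,-127,130],[0,0,0]],[0,[-24,-127,143],[0,0,0]],[0,[-24,-127,143],[0,0,0]]]'

```text
clock: 2.1
tcp_pos: [0.4394, 0.0723, 0.0314]
orientation: [0.351, -3.12, 0.003]
contact_force: [-0.5, 0.3, 1.3]
grip_width: 0.0002
```

```bash
python3 -c "
from fx import *
plan((-96,3,32),(-68,3,32),(-66,3,32));snap('top','a');im,d=snap('side','b')
cv2.imwrite('pics/b2.png',cv2.resize(im[200:340,200:420],None,fx=3.5,fy=3.5)[...,::-1])"
```

```text
at [-115.4    3.2] 0.0314 f [-0.4  0.4] t 2.1 turn [-0.001 -0.002  0.   ]
(-96, 3, 32) [-19.  -0.  -1.]
(-68, 3, 32) [-47.  -0.  -1.]
(-66, 3, 32) [-49.  -0.  -1.]
```

View pics/b2.png

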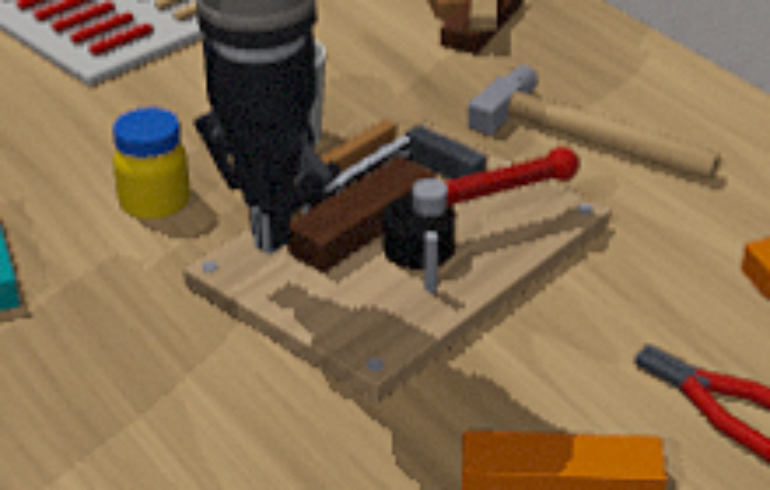

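Call:
play_rows --deltas '[[0,[-8,0,0],[0,0,0]],[0,[-15,0,0],[0,0,0]],[0,[-20,0,0],[0,0,0]],[0,[-24,0,0],[0,0,0]],[0,[-28,0,0],[0,0,0]],[0,[-32,0,0],[0,0,0]],[0,[-36,0,0],[0,0,0]],[0,[-40,0,0],[0,0,0]]]'

```text
clock: 3.2
tcp_pos: [0.4797, 0.0816, 0.0325]
orientation: [-0.351, 3.121, -0.002]
contact_force: [-0.3, 0.3, 0.3]
grip_width: -0.0001
```

Call:
play_rows --deltas '[[0,[-2,0,0],[0,0,0]],[0,[-4,0,0],[0,0,0]],[0,[-6,0,0],[0,0,0]],[0,[-8,0,0],[0,0,0]]]'

```text
clock: 3.7
tcp_pos: [0.4876, 0.0833, 0.0325]
orientation: [-0.352, 3.121, -0.002]
contact_force: [0.3, 0.4, 0.6]
grip_width: -0.0001
```

```bash
python3 -c "
from fx import *
plan((-66,3,32));im,d=snap('top','c')
im2,_=snap('side','d')
cv2.imwrite('pics/c2.png',np.hstack([cv2.resize(im[170:310,255:395],(400,400)),cv2.resize(im2[210:300,240:380],(400,400))])[...,::-1])"
```

```text
at [-66.    3.3] 0.0325 f [0.4 0.4] t 3.7 turn [-0.001  0.001  0.   ]
(-66, 3, 32) [ 0. -0.  0.]
```

View pics/c2.png

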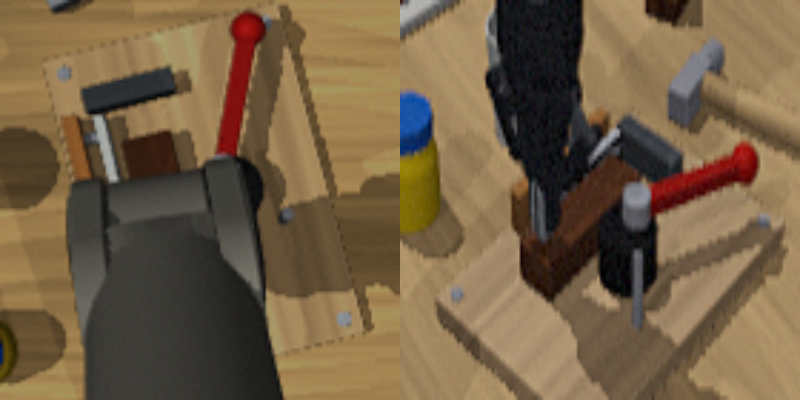

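```bash
python3 -c "
from fx import *
o=r.get_obs();p=np.array(o['tcp_pos']);q=proj('side',p)[0];print('tcp px crop',(q-[240,210])*[400/140,400/90])
f=lambda P:((proj('side',[np.r_[W(a[:2]),a[2]/1e3] for a in P])-[240,210])*[400/140,400/90]).round(0)
print(f([(-55,22,46),(-55,-17,46),(-55,-17,18),(-55,22,18),(-55,3,46)]))
T=cv2.imread('pics/c2.png')
t=lambda px:F(ray('top',np.array(px)/400*140+[255,170],.046))
print(t([[122,138],[172,130],[180,180]]))
"
```

```text
tcp px crop [144.14286811 258.37348921]
[[137. 220.]
 [168. 246.]
 [168. 283.]
 [139. 258.]
 [152. 232.]]
[[ 48.16833432  21.48258812]
 [ 44.60542667 -18.51167863]
 [  4.39378509 -14.94581408]]
```

```bash
python3 -c "
from fx import *
g=lambda P:((proj('side',[np.r_[W(a[:2]),a[2]/1e3] for a in P])-[200,200])*3.5).round(0)
print(g([(-115.4,3.2,z) for z in (18,31.4,46,55)]))
h=lambda P:((proj('side',[np.r_[W(a[:2]),a[2]/1e3] for a in P])-[240,210])*[400/140,400/90]).round(0)+[400,0]
print(h([(-66,3.2,z) for z in (31.4,46,55)]))
im=np.load('d.npz')['im'];d=np.load('d.npz')['d']
print(d[255:275,290]); q=proj('side',r.get_obs()['tcp_pos'])
K,D,Rm,t0=cam('side')
print(q,(Rm@np.array(r.get_obs()['tcp_pos'])+t0)[2])
im=np.load('d.npz')['im'][235:290,265:330]
cv2.imwrite('pics/d3.png',cv2.resize(im,None,fx=10,fy=10,interpolation=cv2.INTER_CUBIC)[...,::-1])
"
```

```text
[[271. 284.]
 [270. 269.]
 [269. 254.]
 [268. 244.]]
[[544. 260.]
 [544. 240.]
 [543. 228.]]
[1.1226399 1.1239148 1.1224481 1.1277262 1.1305976 1.1283545 1.130311
 1.1324141 1.1350508 1.1476659 1.145612  1.1431924 1.1356691 1.1332426
 1.1331354 1.1335677 1.1362976 1.1434001 1.1391904 1.1418692]
[[290.45000384 268.13403507]] 1.157241088530734
```

View pics/d3.png

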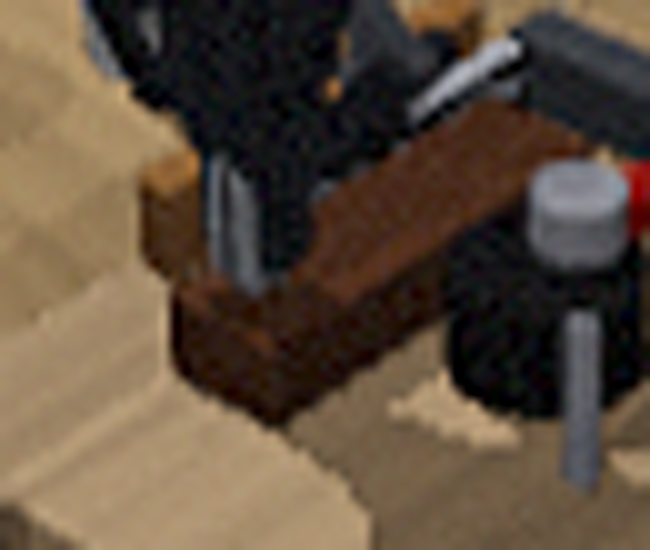

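```bash
python3 -c "
from fx import *
K,D,Rm,t0=cam('side')
for f,cols in (('b',range(273,280)),('d',range(287,294))):
  d=np.load(f+'.npz')['d'];im=np.load(f+'.npz')['im']
  for u in cols[::2]:
    for v in range(258,276,2):
      n=cv2.undistortPoints(np.array([[[u,v]]],float),K,D).ravel();z=d[v,u]
      P=Rm.T@(np.r_[n*z,z]-t0); print(f,u,v,F(P).round(0),round(P[2]*1e3),im[v,u])
"; python3 -c "
from h import *
print(r.get_obs())"
```

```text
b 273 258 [-121.    8.] 92 [25 27 23]
b 273 260 [-125.    5.] 90 [79 84 86]
b 273 262 [-125.    4.] 84 [46 45 54]
b 273 264 [-126.    4.] 79 [70 69 75]
b 273 266 [-125.    6.] 71 [65 69 76]
b 273 268 [-127.    3.] 67 [80 85 93]
b 273 270 [-124.    7.] 57 [87 85 87]
b 273 272 [-99.  37.] 21 [166 141 104]
b 273 274 [-105.   31.] 21 [157 132 102]
b 275 258 [-126.   -5.] 101 [22 30 27]
b 275 260 [-125.   -3.] 94 [2 1 9]
b 275 262 [-127.   -5.] 90 [91 94 96]
b 275 264 [-123.    0.] 79 [ 95  96 102]
b 275 266 [-126.   -3.] 75 [ 98 100 105]
b 275 268 [-125.   -1.] 68 [ 97  98 105]
b 275 270 [-124.    1.] 60 [ 93  99 103]
b 275 272 [-94.  34.] 21 [145 124  98]
b 275 274 [-101.   28.] 20 [156 130  99]
b 277 258 [-125.  -11.] 104 [14  8 21]
b 277 260 [-125.  -10.] 97 [1 8 0]
b 277 262 [-118.   -3.] 84 [11  6 14]
b 277 264 [-120.   -4.] 79 [ 6 12 16]
b 277 266 [-122.   -6.] 75 [32 30 36]
b 277 268 [-121.   -5.] 67 [33 37 40]
b 277 270 [-121.   -4.] 61 [40 39 45]
b 277 272 [-122.   -4.] 55 [105  93  83]
b 277 274 [-95.  26.] 18 [166 142 110]
b 279 258 [-126.  -20.] 108 [22 28 24]
b 279 260 [-127
[... 1572 characters left out ...]
17.] 30 [39 22 20]
{'clock': 3.8, 'joints': array([-0.47324667,  0.45297503,  0.21712195,  2.13235385, -0.17303572,
        0.57157221,  1.66353153]), 'qvel': array([-0.00187964, -0.00318375,  0.00057962,  0.00777102,  0.0020466 ,
       -0.00128489, -0.00040601]), 'tau': array([ 1.99050957e-02, -4.54662395e+01,  3.71509351e+00, -1.67926204e+01,
        9.69479384e-03,  1.00115984e-02,  2.68167183e-03]), 'tcp_pos': array([0.48775871, 0.08337643, 0.03250391]), 'orientation': array([-3.51466672e-01,  3.12089413e+00, -1.56692108e-03]), 'contact_force': array([-0.15840144,  0.39934184, -0.15390259]), 'moment': array([-0.02796761, -0.02451904,  0.01744815]), 'grip_width': -0.00026816599648018234}
```

The depth image puts the real fingertip about 20 mm above the reported TCP, so it passed over the blank without moving it. I'll back off and go lower slowly, watching the force.

Call:
play_rows --deltas '[[0,[0,0,-6],[0,0,0]],[0,[15,0,-6],[0,0,0]],[0,[35,0,-6],[0,0,0]],[0,[46,0,-6],[0,0,0]],[0,[46,0,-3],[0,0,0]],[0,[46,0,3],[0,0,0]],[0,[46,0,8],[0,0,0]],[0,[46,0,10],[0,0,0]]]'

```text
clock: 4.8
tcp_pos: [0.443, 0.0731, 0.0219]
orientation: [-0.352, 3.121, -0.002]
contact_force: [0.2, 0.8, 0.1]
grip_width: 0.0
```

Call:
play_rows --deltas '[[0,[0,0,2],[0,0,0]],[0,[0,0,4],[0,0,0]],[0,[0,0,4],[0,0,0]]]'

```text
clock: 5.18
tcp_pos: [0.4429, 0.0731, 0.0178]
orientation: [-0.352, 3.122, -0.002]
contact_force: [0.2, -0.1, -0.0]
grip_width: 0.0001
```

Call:
play_rows --deltas '[[0,[0,0,2],[0,0,0]],[0,[0,0,4],[0,0,0]],[0,[0,0,5],[0,0,0]],[0,[0,0,5],[0,0,0]]]'

```text
clock: 5.68
tcp_pos: [0.4428, 0.0731, 0.0127]
orientation: [0.352, -3.122, 0.002]
contact_force: [0.6, -0.2, 0.1]
grip_width: 0.0001
```

```bash
python3 -c "
from fx import *
plan((-96,3,13),(-66,3,13));im,d=snap('side','e')
cv2.imwrite('pics/e.png',cv2.resize(im[235:290,245:325],None,fx=9,fy=9,interpolation=cv2.INTER_CUBIC)[...,::-1])
print((proj('side',[np.r_[W((-112,3)),z] for z in(.018,.033,.046)])-[245,235])*9)"
```

```text
at [-111.9    3.2] 0.0127 f [ 0.5 -0.4] t 5.675 turn [-0.001 -0.     0.   ]
(-96, 3, 13) [-16.  -0.  -0.]
(-66, 3, 13) [-46.  -0.  -0.]
[[300.68824953 409.14071905]
 [298.1800178  368.26472219]
 [295.9796121  332.33694262]]
```

View pics/e.png

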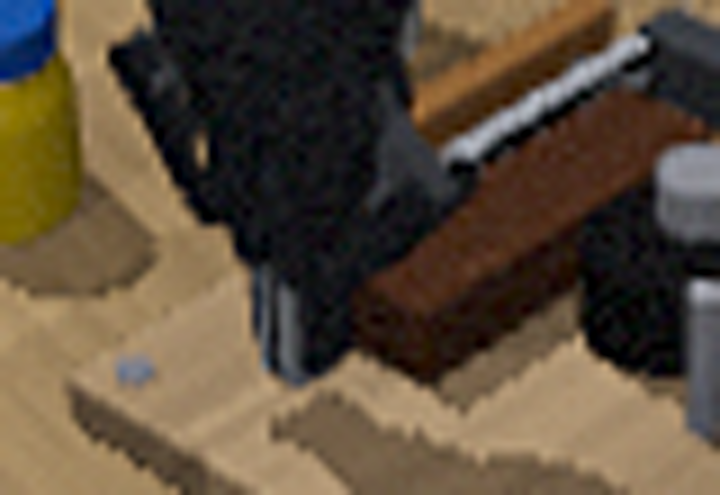

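Call:
play_rows --deltas '[[0,[-6,0,0],[0,0,0]],[0,[-12,0,0],[0,0,0]],[0,[-16,0,0],[0,0,0]],[0,[-20,0,0],[0,0,0]],[0,[-24,0,0],[0,0,0]],[0,[-28,0,0],[0,0,0]],[0,[-32,0,0],[0,0,0]],[0,[-36,0,0],[0,0,0]]]'

```text
clock: 6.72
tcp_pos: [0.4783, 0.0812, 0.0127]
orientation: [-0.352, 3.122, -0.002]
contact_force: [-0.6, -0.4, 0.1]
grip_width: -0.0
```

Call:
play_rows --deltas '[[0,[-2,0,0],[0,0,0]],[0,[-4,0,0],[0,0,0]],[0,[-6,0,0],[0,0,0]],[0,[-6,0,0],[0,0,0]]]'

```text
clock: 7.22
tcp_pos: [0.4845, 0.0826, 0.0128]
orientation: [-0.352, 3.121, -0.002]
contact_force: [0.4, -0.4, 0.2]
grip_width: -0.0001
```

Call:
play_rows --deltas '[[0,[-1,0,0],[0,0,0]],[0,[-2,0,0],[0,0,0]],[0,[-3,0,0],[0,0,0]]]'

```text
clock: 7.6
tcp_pos: [0.4874, 0.0832, 0.0128]
orientation: [-0.352, 3.121, -0.002]
contact_force: [-0.4, -0.0, 0.2]
grip_width: -0.0001
```

```bash
python3 -c "
from fx import *
plan((-66,3,13));im,d=snap('top','f');im2,_=snap('side','g')
cv2.imwrite('pics/f.png',np.hstack([cv2.resize(im[180:280,265:365],(400,400)),cv2.resize(im2[230:290,265:345],(400,300)).repeat(1,0) if 0 else cv2.resize(im2[225:305,265:345],(400,400))])[...,::-1])"
```

```text
at [-66.2   3.3] 0.0128 f [-0.4  0.1] t 7.6 turn [-0.001  0.     0.   ]
(-66, 3, 13) [-0. -0. -0.]
```

View pics/f.png

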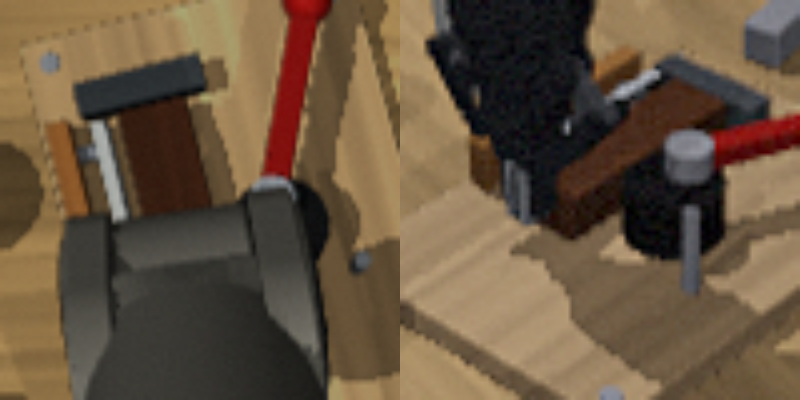

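Call:
play_rows --deltas '[[0,[-1,0,0],[0,0,0]],[0,[-2,0,0],[0,0,0]],[0,[-3,0,0],[0,0,0]]]'

```text
clock: 8.07
tcp_pos: [0.4901, 0.0839, 0.0127]
orientation: [0.352, -3.122, 0.002]
contact_force: [-3.2, -1.1, 1.8]
grip_width: 0.0002
```

Call:
play_rows --deltas '[[0,[-1,0,0],[0,0,0]],[0,[-1.5,0,0],[0,0,0]]]'

```text
clock: 8.32
tcp_pos: [0.4901, 0.0838, 0.0125]
orientation: [0.351, -3.119, 0.002]
contact_force: [-5.9, -0.5, 5.1]
grip_width: -0.0001
```

Call:
play_rows --deltas '[[0,[8,0,0],[0,0,0]],[0,[20,0,0],[0,0,0]],[0,[25,0,-30],[0,0,0]],[0,[40,0,-80],[0,0,0]],[0,[50,0,-110],[0,0,0]],[0,[50,60,-110],[0,0,0]],[0,[50,120,-110],[0,0,0]],[0,[50,160,-110],[0,0,0]]]'

```text
clock: 9.32
tcp_pos: [0.405, 0.2316, 0.1228]
orientation: [0.355, -3.12, 0.0]
contact_force: [0.0, -0.1, -0.0]
grip_width: -0.0001
```

```bash
python3 -c "
from fx import *
plan((-66,3,13));im,d=snap('top','i')
cv2.imwrite('pics/i.png',cv2.resize(im[170:310,255:395],(600,600),interpolation=cv2.INTER_CUBIC)[...,::-1])"
```

```text
at [-113.5  166.2] 0.1228 f [ 0.  -0.1] t 9.325 turn [ 0.    -0.002  0.002]
(-66, 3, 13) [ -47. -163.  110.]
```

View pics/i.png

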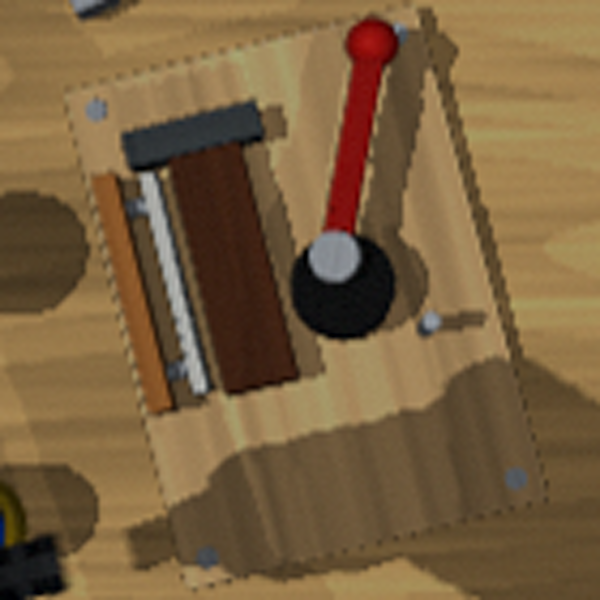

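```bash
cat >> fx.py <<'E'
def fc(v,rr=80,gap=0):
    a=-.35-v; n=np.array([np.sin(a),-np.cos(a)]); h=8+11*abs(n[0])+15*abs(n[1])+gap
    q=np.array([0,-49])+rr*np.array([np.cos(a),np.sin(a)])-n*h
    return (*q.round(1),27)
E
python3 -c "
from fx import *
plan((90,-55,110),(90,-55,27))
print([fc(v) for v in (0.06,.3,.6,.9,1.2,1.5,1.7,1.85)])"
```

```text
at [-113.5  171.5] 0.1228 f [1.1 4.5] t 9.375 turn [ 0.003 -0.001  0.008]
(90, -55, 110) [-202. -228.   12.]
(90, -55, 27) [-202. -228.   95.]
[(np.float64(83.8), np.float64(-56.9), 27), (np.float64(79.8), np.float64(-76.2), 27), (np.float64(67.4), np.float64(-99.1), 27), (np.float64(47.2), np.float64(-117.6), 27), (np.float64(21.0), np.float64(-128.6), 27), (np.float64(-0.2), np.float64(-132.2), 27), (np.float64(-15.0), np.float64(-131.4), 27), (np.float64(-26.3), np.float64(-128.8), 27)]
```

Call:
play_rows --deltas '[[0,[-40,-45,0],[0,0,0]],[0,[-80,-90,0],[0,0,0]],[0,[-120,-135,0],[0,0,0]],[0,[-160,-180,0],[0,0,0]],[0,[-202,-228,0],[0,0,0]],[0,[-202,-228,12],[0,0,0]],[0,[-202,-228,30],[0,0,0]],[0,[-202,-228,50],[0,0,0]]]'

```text
clock: 10.38
tcp_pos: [0.6511, 0.0631, 0.0704]
orientation: [0.366, -3.117, -0.006]
contact_force: [-0.4, 0.3, -0.0]
grip_width: 0.0001
```

```bash
python3 -c "
from fx import *
plan((90,-55,27));im2,_=snap('side','j')
cv2.imwrite('pics/j.png',cv2.resize(im2[200:300,270:400],(780,600),interpolation=cv2.INTER_CUBIC)[...,::-1])"
```

```text
at [ 89.  -52.8] 0.0704 f [-0.4  0.4] t 10.375 turn [ 0.004 -0.002  0.01 ]
(90, -55, 27) [-1. -2. 43.]
```

View pics/j.png

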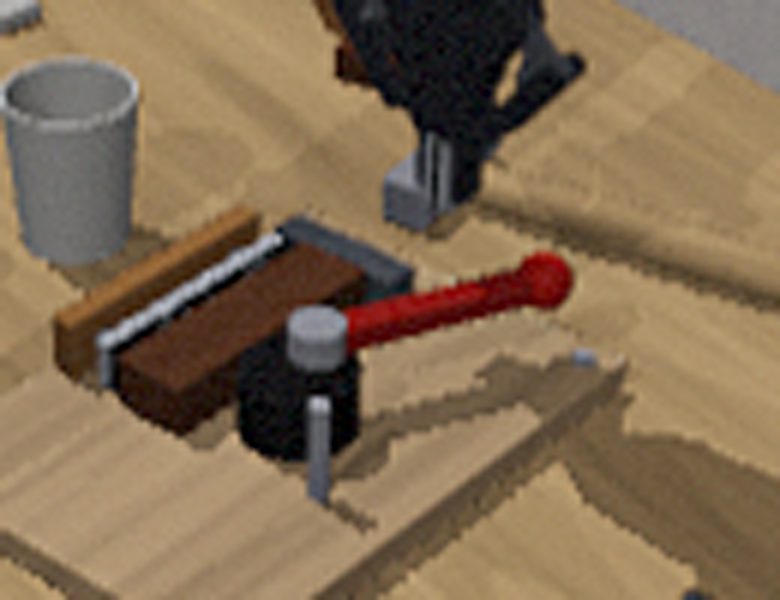

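Call:
play_rows --deltas '[[0,[-1,-1,15],[0,0,0]],[0,[-1,-1,30],[0,0,0]],[0,[-1,-1,40],[0,0,0]],[0,[-1,-1,43],[0,0,0]],[0,[-1,-1,43],[0,0,0]]]'

```text
clock: 11.05
tcp_pos: [0.6503, 0.0622, 0.0245]
orientation: [0.366, -3.113, -0.005]
contact_force: [0.6, -0.8, 0.1]
grip_width: -0.0002
```

```bash
python3 -c "
from fx import *
plan(*[fc(v) for v in (0.06,.15,.25,.35,.45,.55,.65,.75,.85)])"
```

```text
at [ 88.  -53.5] 0.0245 f [ 0.4 -0.9] t 11.05 turn [ 0.004 -0.007  0.01 ]
(np.float64(83.8), np.float64(-56.9), 27) [ 4. -3. -2.]
(np.float64(82.9), np.float64(-64.2), 27) [  5. -11.  -2.]
(np.float64(81.0), np.float64(-72.2), 27) [  7. -19.  -2.]
(np.float64(78.3), np.float64(-80.2), 27) [ 10. -27.  -2.]
(np.float64(74.6), np.float64(-88.0), 27) [ 14. -34.  -2.]
(np.float64(70.0), np.float64(-95.5), 27) [ 18. -42.  -2.]
(np.float64(64.6), np.float64(-102.6), 27) [ 24. -49.  -2.]
(np.float64(58.2), np.float64(-109.1), 27) [ 30. -55.  -2.]
(np.float64(51.1), np.float64(-115.0), 27) [ 38. -61.  -2.]
```

Call:
play_rows --deltas '[[0,[4,-5,-2],[0,0,0]],[0,[5,-11,-2],[0,0,0]],[0,[7,-19,-2],[0,0,0]],[0,[10,-27,-2],[0,0,0]],[0,[14,-34,-2],[0,0,0]],[0,[18,-42,-2],[0,0,0]],[0,[24,-49,-2],[0,0,0]],[0,[30,-55,-2],[0,0,0]]]'

```text
clock: 12.05
tcp_pos: [0.6338, 0.0011, 0.0266]
orientation: [0.366, -3.114, -0.005]
contact_force: [1.6, 2.3, 0.2]
grip_width: 0.0001
```

```bash
python3 -c "
from fx import *
plan(*[fc(v) for v in (.75,.85,.95,1.05,1.15,1.25,1.35,1.45,1.55)])
im,_=snap('side','k');cv2.imwrite('pics/k.png',cv2.resize(im[200:320,270:430],(800,600),interpolation=cv2.INTER_CUBIC)[...,::-1])"
```

```text
at [  58.3 -109.3] 0.0266 f [2.1 1.9] t 12.05 turn [ 0.004 -0.006  0.01 ]
(np.float64(58.2), np.float64(-109.1), 27) [ 0.  0. -0.]
(np.float64(51.1), np.float64(-115.0), 27) [ 7. -6. -0.]
(np.float64(43.2), np.float64(-120.0), 27) [ 15. -11.  -0.]
(np.float64(34.7), np.float64(-124.2), 27) [ 24. -15.  -0.]
(np.float64(25.6), np.float64(-127.4), 27) [ 33. -18.  -0.]
(np.float64(17.1), np.float64(-129.5), 27) [ 41. -20.  -0.]
(np.float64(10.4), np.float64(-131.0), 27) [ 48. -21.  -0.]
(np.float64(3.4), np.float64(-131.9), 27) [ 55. -22.  -0.]
(np.float64(-3.9), np.float64(-132.2), 27) [ 62. -22.  -0.]
```

View pics/k.png

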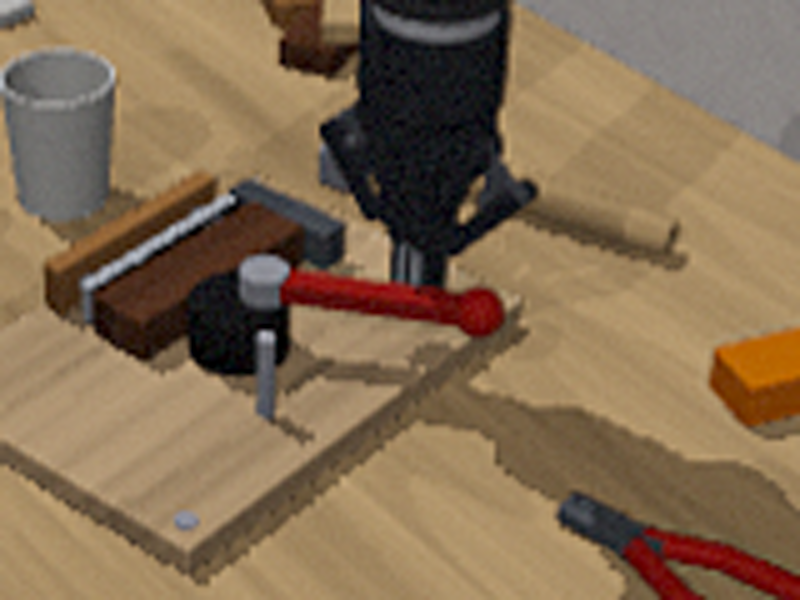

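Call:
play_rows --deltas '[[0,[7,-6,0],[0,0,0]],[0,[15,-11,0],[0,0,0]],[0,[24,-15,0],[0,0,0]],[0,[33,-18,0],[0,0,0]],[0,[41,-20,0],[0,0,0]],[0,[48,-21,0],[0,0,0]],[0,[55,-22,0],[0,0,0]],[0,[62,-22,0],[0,0,0]]]'

```text
clock: 13.1
tcp_pos: [0.5806, -0.0355, 0.0281]
orientation: [0.365, -3.119, -0.003]
contact_force: [7.3, 3.9, 0.7]
grip_width: 0.0002
```

```bash
python3 -c "
from fx import *
plan(*[fc(v) for v in (1.55,1.65,1.7,1.75,1.8,1.85,1.9)])"
```

```text
at [  -1.7 -133.3] 0.0281 f [8.  2.1] t 13.1 turn [ 0.002 -0.001  0.009]
(np.float64(-3.9), np.float64(-132.2), 27) [2. 1. 1.]
(np.float64(-11.2), np.float64(-131.8), 27) [9. 2. 1.]
(np.float64(-15.0), np.float64(-131.4), 27) [13.  2.  1.]
(np.float64(-18.7), np.float64(-130.7), 27) [17.  3.  1.]
(np.float64(-22.5), np.float64(-129.9), 27) [21.  4.  1.]
(np.float64(-26.3), np.float64(-128.8), 27) [25.  5.  1.]
(np.float64(-30.0), np.float64(-127.6), 27) [28.  6.  1.]
```

Call:
play_rows --deltas '[[0,[6,1,1],[0,0,0]],[0,[10,2,1],[0,0,0]],[0,[14,2,1],[0,0,0]],[0,[17,3,1],[0,0,0]],[0,[20,4,1],[0,0,0]]]'

```text
clock: 13.72
tcp_pos: [0.5637, -0.0363, 0.0285]
orientation: [-0.365, 3.114, 0.002]
contact_force: [8.1, 2.2, -0.1]
grip_width: 0.0
```

Call:
play_rows --deltas '[[0,[2,1,0],[0,0,0]],[0,[4,1,0],[0,0,0]]]'

```text
clock: 13.98
tcp_pos: [0.562, -0.0367, 0.0294]
orientation: [-0.364, 3.109, 0.0]
contact_force: [6.1, 2.4, -1.4]
grip_width: 0.0
```

Call:
play_rows --deltas '[[0,[3,1,0],[0,0,0]],[0,[6,2,0],[0,0,0]],[0,[6,2,0],[0,0,0]]]'

```text
clock: 14.35
tcp_pos: [0.5579, -0.0367, 0.0302]
orientation: [-0.363, 3.104, -0.001]
contact_force: [6.8, 1.0, -0.3]
grip_width: 0.0
```

```bash
python3 -c "
from fx import *
plan(*[fc(v) for v in (1.7,1.8,1.85)])
im,_=snap('top','l');im2,_=snap('side','m')
hsv=cv2.cvtColor(im,cv2.COLOR_RGB2HSV)[160:320,250:400]
red=((hsv[...,0]<6)|(hsv[...,0]>174))&(hsv[...,1]>190)&(hsv[...,2]>60)
ys,xs=np.nonzero(red);P=F(ray('top',np.c_[xs+250,ys+160],.062)) if len(xs) else None;print(len(xs))
if len(xs): print(P.min(0),P.max(0),P.mean(0))
cv2.imwrite('pics/l.png',np.hstack([cv2.resize(im[170:310,255:395],(400,400)),cv2.resize(im2[215:325,260:370],(400,400))])[...,::-1])"
```

```text
at [ -24.1 -129.4] 0.0302 f [ 6.8 -0.5] t 14.35 turn [-0.003  0.016  0.008]
(np.float64(-15.0), np.float64(-131.4), 27) [-9. -2.  3.]
(np.float64(-22.5), np.float64(-129.9), 27) [-2. -1.  3.]
(np.float64(-26.3), np.float64(-128.8), 27) [2. 1. 3.]
50
[-36.32488902 -96.35151026] [ -0.63736372 -56.75030508] [-11.14070034 -66.76131164]
```

View pics/l.png

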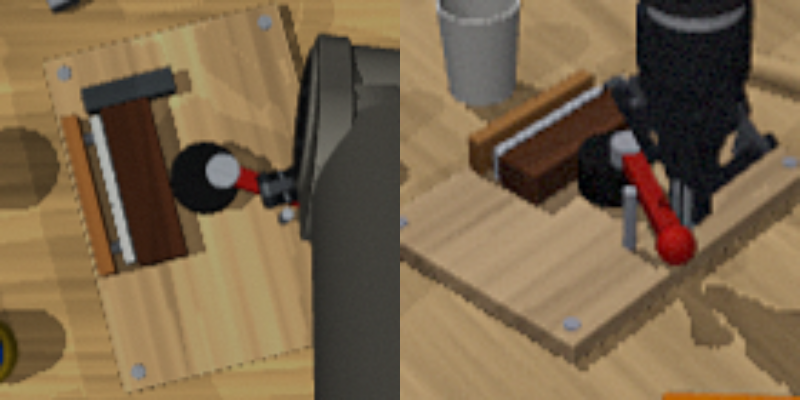

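Call:
play_rows --deltas '[[0,[3,1,1],[0,0,0]],[0,[6,2,2],[0,0,0]],[0,[6,2,2],[0,0,0]]]'

```text
clock: 14.82
tcp_pos: [0.5542, -0.037, 0.0295]
orientation: [-0.361, 3.099, -0.003]
contact_force: [4.5, 0.4, 1.6]
grip_width: 0.0
```

Call:
play_rows --deltas '[[0,[3,1,0],[0,0,0]],[0,[6,2,0],[0,0,0]],[0,[6,2,0],[0,0,0]]]'

```text
clock: 15.2
tcp_pos: [0.5532, -0.0379, 0.0309]
orientation: [-0.358, 3.088, -0.008]
contact_force: [12.0, -0.8, -6.5]
grip_width: -0.0001
```

Call:
play_rows --deltas '[[0,[4,3,0],[0,0,0]],[0,[7,5,0],[0,0,0]],[0,[7,5,0],[0,0,0]]]'

```text
clock: 15.58
tcp_pos: [0.553, -0.0382, 0.0326]
orientation: [-0.353, 3.073, -0.017]
contact_force: [18.9, -6.3, -11.8]
grip_width: 0.0001
```

```bash
python3 -c "
from fx import *
plan(*[fc(v) for v in (1.7,1.85)]);print(r.get_obs()['contact_force'])
im,_=snap('top','n')
hsv=cv2.cvtColor(im,cv2.COLOR_RGB2HSV)[160:320,250:400]
"
```

```text
at [ -29.2 -129.7] 0.0326 f [ 17.1 -10.3] t 15.575 turn [-0.016  0.046  0.004]
(np.float64(-15.0), np.float64(-131.4), 27) [-14.  -2.   6.]
(np.float64(-26.3), np.float64(-128.8), 27) [-3.  1.  6.]
[ 18.93012023  -6.27933194 -11.7702913 ]
```

Call:
play_rows --deltas '[[0,[-8,-6,0],[0,0,0]],[0,[-20,-15,0],[0,0,0]],[0,[-25,-20,0],[0,0,0]],[0,[-25,-20,-40],[0,0,0]],[0,[-25,-20,-90],[0,0,0]],[0,[-25,-70,-120],[0,0,0]],[0,[-25,-130,-120],[0,0,0]],[0,[-25,-170,-120],[0,0,0]]]'

```text
clock: 16.62
tcp_pos: [0.6096, -0.2007, 0.1571]
orientation: [-0.35, 3.074, -0.018]
contact_force: [-0.2, 0.7, -0.9]
grip_width: 0.0
```

Call:
play_rows --deltas '[[0,[0,0,0],[0,0,0]],[0,[0,0,0],[0,0,0]]]'

```text
clock: 16.88
tcp_pos: [0.609, -0.2002, 0.1565]
orientation: [-0.35, 3.075, -0.017]
contact_force: [0.9, 0.5, -0.4]
grip_width: 0.0002
```

```bash
python3 -c "
from fx import *
plan();im,_=snap('top','p');im2,_=snap('side','q')
hsv=cv2.cvtColor(im,cv2.COLOR_RGB2HSV)[160:320,250:400]
red=((hsv[...,0]<6)|(hsv[...,0]>174))&(hsv[...,1]>190)&(hsv[...,2]>60)
ys,xs=np.nonzero(red);P=F(ray('top',np.c_[xs+250,ys+160],.059))
rr=np.hypot(P[:,0],P[:,1]+49);k=P[(rr>103)&(rr<140)].mean(0);print('knob',k,'val',-.35-np.arctan2(k[1]+49,k[0]))
a=P[(rr>30)&(rr<100)].mean(0);print('arm val',-.35-np.arctan2(a[1]+49,a[0]))
cv2.imwrite('pics/p.png',np.hstack([cv2.resize(im[100:320,200:420],(400,400)),cv2.resize(im2[200:330,240:370],(400,400))])[...,::-1])"
```

```text
at [ -10.6 -300.1] 0.1565 f [1.  0.2] t 16.875 turn [-0.016  0.045  0.002]
knob [ -65.52127404 -141.84226111] val 1.8353554652095574
arm val 1.8196371932587465
```

```bash
python3 -c "
from fx import *
K=lambda f:np.load(f+'.npz')['im']
def blank(f):
  im=K(f);h=cv2.cvtColor(im,cv2.COLOR_RGB2HSV);m=((h[...,0]<14)&(h[...,1]>120)&(h[...,2]>35)&(h[...,2]<95)).astype(np.uint8)
  m[:180]=0;m[300:]=0;m[:,:290]=0;m[:,340:]=0
  m=cv2.morphologyEx(m,cv2.MORPH_OPEN,np.ones((3,3)));n,l,s,c=cv2.connectedComponentsWithStats(m);i=1+s[1:,4].argmax()
  ys,xs=np.nonzero(l==i);P=F(ray('top',np.c_[xs,ys],.046))
  print(f,s[i,4],np.percentile(P,[1,50,99],0).round(1).tolist(),P.mean(0).round(1))
for f in('top0','i','p'): blank(f)
a,b=K('top0').astype(int),K('p').astype(int)
for n,(x,y,w,h) in dict(cup=(215,208,38,38),jar=(228,278,34,32),mallet=(255,115,102,60),pliers=(408,182,64,32)).items():
  A,B=[cv2.cvtColor(q[y:y+h,x:x+w].astype(np.uint8),cv2.COLOR_RGB2GRAY).astype(np.float32) for q in (a,b)]
  print(n,np.abs(A-B).mean(),cv2.phaseCorrelate(A,B,cv2.createHanningWindow((w,h),cv2.CV_32F)))
"
```

```text
top0 982 [[-80.7, -15.0], [-18.1, 4.2], [44.7, 23.3]] [-17.9   4.1]
i 972 [[-50.4, -14.5], [11.6, 4.2], [74.4, 23.4]] [11.7  4.4]
p 967 [[-50.2, -5.2], [11.6, 13.5], [74.8, 32.7]] [11.8 13.6]
cup 10.427978 ((-0.018573283551109654, 0.20686462791863036), 0.9145091402530671)
jar 9.069853 ((0.06299271241080007, 0.058509830052212664), 0.8985796289311515)
mallet 6.984967 ((-0.022532229345088695, -0.014257511599556238), 0.9154850821436188)
pliers 29.62793 ((-0.40167130696080733, 0.3978557485294978), 0.5760679510422051)
```

```bash
python3 -c "
from bench import r
print(r.hand_in())"
```

```text
the job is handed in; nothing more can be done
None
```

I pushed the blank against the end stop, then turned the lever with the shut fingertips to its stop peg so the cam clamps the blank. I moved clear and handed the job in at about 17 s.

**First push missed:** the real fingertip is about 20 mm above the reported TCP, so the finger passed over the blank without moving it. I lowered the tool and pushed again, and the second push worked.

**Last checks, from the camera:**

| Check | Result |
|---|---|
| Blank's far end | fixture x about 74.6 mm (stop face at 75), the same after clamping |
| Lever angle | 1.82 to 1.84 rad against 1.85 nominal; it met firm resistance of about 20 N at the peg |
| Blank's jaw side | y about 32.7 mm, so the jaw is pushed back about 3 mm and the blank is clamped |
| Force after moving clear | about 1 N or less, so the robot is touching nothing |
| Cup, jar and hammer | no measurable shift in the top view |
| Pliers | 0.4 px (about 1 mm) apparent shift with a weak match |

- **Pliers:** I put the weak match down to the arm's shadow. The tool was never low near them.
- **Final picture:** I could not look at it because the 12-picture limit was reached, so the final state was checked only by these numbers.

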